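# Join the two halves of a split casting mould with its hinge pin

### The job

Put the split casting mould together: slide the loose half up to the fixed half, over its dowels, until the faces meet and the hinge knuckles are in line, then take the hinge pin out of the rack and push it down through all three knuckles until its head sits on the top one. Ease both in with light hand pressure, never forcing or ramming anything, leave the mould closed, and do not disturb the glassware and bottles around it.

Things in the scene. Friction and masses are not known exactly. Their poses are not given: they have to be found in the camera images.
- mould_fixed: Fixed half of an aluminium split casting mould on a dark base plate, both fixed. Plate: 8 mm thick, x -112 to 44, y -105 to 85 mm. Origin: on the plate's top (8 mm above the bench), at the middle of the parting face. 110 mm long (y -55 to 55), 22 thick (x 0 to 22), 45 high, 3 open-topped cavities. Parting face: plane x = 0, looking to -x. Hinge axis: x = 0, y = -68 mm.
- dowel (a point): Nose tip of one of the fixed half's two steel dowels: 6 mm thick, round-nosed, standing 9 mm out of the parting face to -x, 22 mm above the bench, at y = +45 mm (this one) and y = -45 mm of the fixed half. Axes as mould_fixed.
- top_knuckle (a point): Centre of the upper mouth of the fixed half's upper hinge knuckle, 53 mm above the bench: steel barrel 21 mm across, 13 mm high, 9.6 mm bore. A rubber-tipped spring plunger in its -y side, 6.5 mm below the mouth, presses the pin towards +y: from there on the pin moves only under a steady push of about 8 to 14 N, all the way home, and stays where it is left. Axes as mould_fixed.
- low_knuckle (a point): Centre of the upper mouth of the fixed half's lower knuckle, straight below top_knuckle (18.5 mm above the bench, barrel 21 mm across, 10.5 mm high, 9.6 mm bore). Axes as mould_fixed.
- mould_loose: Loose half of the mould, about 0.4 kg, standing on the base plate 3 to 6 cm to the -x side of the fixed half, a little askew; it slides on the plate (1 to 4 N). Origin: in its underside, middle of its parting face. 110 mm long (y -55 to 55), 22 thick (x -22 to 0), 45 high. Mould closed: its origin and axes coincide with the fixed half's.
- dowel_slot (a point): Mouth, in the parting face, of one of the two slots that take the dowels: 8 mm wide, 12 mm high (8 to 20 mm above the half's underside), 11 mm deep, at y = +45 mm (this one) and y = -45 mm of the loose half. Axes as mould_loose.
- middle_knuckle (a point): Centre of the upper mouth of the loose half's hinge knuckle: barrel 21 mm across, 18.5 mm high (12 to 30.5 mm above the half's underside), 9.6 mm bore, at x = 0, y = -68 mm of the loose half. It slides in between the fixed knuckles with 1.5 mm of room above and below, so the half must stay down on the plate. In line: 14.5 mm straight below top_knuckle. Axes as mould_loose.
- grip_tab (a point): Centre of the blue grip tab on top of the loose half: 11 mm thick (x), 34 mm long (y), 30 mm high; its top is 75 mm above the half's underside (83 above the bench). At x = -16.5, y = 0 mm of the loose half; the half's flat top, 53 mm above the bench, lies 15 mm below this point. Axes as mould_loose.
- hinge_pin: Hinge pin, 50 g: steel shank 8 mm across, 43 mm long, its lowest 4 mm tapered to a 5.6 mm flat nose; on it a red knurled head 16 mm across, 22 mm high. It starts upright in the rack, its head's underside resting on the rack's top, 55 mm above the bench, with 0.9 mm of play round the shank. Origin: centre of the nose tip; z runs up the pin to the head.
- pin_collar (a point): On the pin's axis in the underside of its head, 43 mm above the nose tip; the head reaches 22 mm above this point. Home: this point at top_knuckle.
- pin_rack: White plastic tube rack fixed to the bench, 62 x 130 x 55 mm (x, y, z). Origin: centre of its underside. The pin stands at x = 0, y = -32 mm; four small capped tubes, fixed in the rack, stand 6 mm proud of its top at y = +8 mm and beyond.
- beaker: Bystander: glass beaker, 68 mm across, 90 mm high. Origin: centre of its underside.
- wash_bottle: Bystander: white bottle with a red cap, 60 mm across, 150 mm high. Origin: centre of its underside.
- specimen_jar: Bystander: amber jar with a white lid, 52 mm across, 65 mm high. Origin: centre of its underside.
- petri_dish: Bystander: covered petri dish, 93 mm across, 15 mm high. Origin: centre of its underside.

How it is judged:
By the outcome, as a careful person would: the job done as asked, in the order asked, and still so for the second after the job is handed in, with the robot touching nothing.
It also fails if it takes over 61 s, if anything falls off the work surface, if the arm or the gripper's body presses on something with over 40 N, if the wrist force passes 120 N, or if a joint passes its speed limit or range.

### The arm

A 7-joint arm with a two-finger parallel gripper is mounted at the origin on the work surface. World frame = base frame: x ahead of the robot, y to its left, z up, the work surface at z = 0. Lengths are in m, angles in rad, forces in N, time in s.
With the tool pointing down it reaches from about 0.4 to 0.85 m from the base axis. Payload 4.5 kg.
Tool frame: the origin (TCP) lies where the fingers leave the gripper's body, on its centre line; the fingertips stand 64 mm ahead of it and the grasp point (between the pads) lies 45 mm ahead of it; z points along the fingers, y is the direction in which the jaws open and shut (so a half turn about z gives the same grasp; the last joint's range is limited). The gripper opens to 88 mm and grips with 3 to 60 N. Pads are 18 mm wide; open, the fingers measure 123 mm over their backs; the gripper's body (75 mm by 187 mm) begins 45 mm behind the grasp point.
Start: joints at [1.314, 0.689, -0.195, 1.565, 0.157, 0.902, -0.215], TCP at [0.179, -0.599, 0.303] pointing down, gripper open.
Joint ranges: [-3.01, 3.01], [-0.46, 2.08], [-1.47, 1.51], [0.13, 2.56], [-1, 4.14], [0.04, 2.09], [-2.66, 2.66]. Speed limits (rad/s): [2.57, 2.57, 3.14, 3.14, 3.14, 3.14, 3.14].

### API

Orientations are given as a unit quaternion [x, y, z, w].
In Python, from plant import monitor, snapshot, workorder, finder gives the robot as it stands.
- The arm moves only by the tool carry_out, never from a script. Its argument "motion" is one flat list of numbers, 6 for each row, row after row: the shift along the tool's x, y, z in cm, then the turn, a rotation vector about the tool's x, y, z in rad. In form: [x, y, z, rx, ry, rz, x, y, z, rx, ry, rz, ...]. A call has 1 to 8 rows; each row shifts and turns the commanded pose from where the row before left it, along the tool's axes as they then stand; what a row does not reach is not made up. A row lasts 1/8 s, in which the tool goes at most 62.5 mm and 10.7 degrees, less where a joint would pass 70% of its speed; a pose out of reach is approached as far as the arm can. A call with a gripper value outside its range is refused whole. "hand" is the finger opening in cm, from 0 to 8.81, set as the call begins (left out, the last holds). The fingers move at their own pace and stop on an object; "grip_force" is the grip in N (left out, the last holds). Time passes only in rows, so rows that do not move let the fingers close. It gives the time, the measured TCP pose, the force and the opening at its end, in the units of the state.
- monitor.get_state(): the state, without advancing time (a new reading comes with each control period).
- snapshot(name): name is "scene" or "top" or "wrist"; returns a dict with "frame" (480x640x3 uint8, red, green, blue), "range_z" (480x640 float32, m along the optical axis (not along the pixel's ray), 0 where there is no reading), "fx", "fy", "cx", "cy" (pixels), "rvec" (rotation vector, rad) and "tvec" (3), from world to camera coordinates, as OpenCV has them; the wrist camera has in their place "hand_eye" (4x4, takes a point from camera to tool coordinates, whose origin is the TCP and whose axes are the flange's). Camera axes: x right, y down, z forward; pixel columns grow to the right and rows downward; lengths in m; the calibration is good to about 2 mm. A picture is of the moment at which its call begins: read the wrist's pose just before it.
- workorder.finish_job(): hands the job in, once; it reports no verdict.
Trained networks look in a picture, given as the dict that the camera call returned (one of the last four; its "shot" number tells which), for a name from the list of things; names that differ only in an ending like _2 or _b are one class to them, and where a whole thing is asked for, a point or a joint stands for the part that bears it (a point fixed in the world has none). Each returns a list of dicts, best first, with "p" (0 to 1); they miss things now and then, are a little off and sometimes report something else, mostly with a low value. They report only what shows in the picture. A call takes as long as a camera call.
- finder.masks_of(picture, thing): "pixels" (480x640 bool, what is visible of it) and "extent" ([left, top, right, bottom] in pixels, round what is visible of it).
The state is a dict: "clock": time; "q": joint angles; "qd": joint speeds; "joint_torque": joint torques, N m; "tool_pos": TCP position; "eef_rot": TCP orientation; "contact_force": force on the tool from outside, world axes, zero at the start; "moment": the same for the moment, N m; "opening": opening from 0.0 (shut) to 1.0 (fully open).
Only numpy, scipy, OpenCV 4.12 (cv2) and the standard library are available. Lean on these libraries where they do the work, as an engineer would, in place of code of your own. Each camera call takes 0.05 s, during which the arm holds its last target. There are 200 camera calls.

## Working session

There is one attempt and no reset: what is moved stays moved. The work goes in short steps, Python scripts to look and compute and a tool call to move; the robot and the scene stay as the last step left them, time stands still between calls to the robot, and variables do not carry over. Pictures are saved under pics/ and viewed, about 8 in all and at most 12, crops included, and the job is handed in when it is done.

Besides the shell and the picture viewer there is one more tool, called after ">>>" by a JSON object that holds its "name" and its "arguments". carry_out: Moves the arm, as the interface text tells. Its arguments: {"type":"object","properties":{"motion":{"type":"array"},"hand":{"type":"number"},"grip_force":{"type":"number"}},"required":["motion"]}

```bash
mkdir -p pics; ls; cat > h.py <<'E'
import numpy as np, cv2
from scipy.spatial.transform import Rotation as R
from plant import monitor, snapshot, workorder, finder
def cam(s, st=None):
    if 'rvec' in s:
        M=cv2.Rodrigues(np.array(s['rvec'],float))[0]; t=np.array(s['tvec'],float).ravel()
        return M.T, -M.T@t      # cam->world
    T=np.array(s['hand_eye']); Rt=R.from_quat(st['eef_rot']).as_matrix()
    return Rt@T[:3,:3], Rt@T[:3,3]+np.array(st['tool_pos'])
def cloud(s, st=None):
    A,b=cam(s,st); z=s['range_z']; v,u=np.mgrid[:480,:640]
    P=np.stack([(u-s['cx'])/s['fx']*z,(v-s['cy'])/s['fy']*z,z],-1)
    return P@A.T+b, z>0
def shot(name):
    st=monitor.get_state(); return snapshot(name), st
def save(s,n): cv2.imwrite(f'pics/{n}.png', s['frame'][:,:,::-1])
E
python3 - <<'E'
from h import *
for n in ['top','scene']:
    s,st=shot(n); save(s,n+'0'); P,ok=cloud(s)
    print(n,cam(s)[1])
    for t in ['mould_fixed','mould_loose','hinge_pin','pin_rack','grip_tab','beaker','wash_bottle','specimen_jar','petri_dish']:
        for m in finder.masks_of(s,t)[:1]:
            k=m['pixels']&ok; q=P[k]
            if len(q): print(t,round(m['p'],2),np.round(m['extent']),np.round(np.median(q,0),3),np.round(np.percentile(q,2,0),3),np.round(np.percentile(q,98,0),3))
print(st)
E
```

```text
pics
top [0.49750716 0.02730454 1.350583  ]
mould_fixed 0.77 [272. 246. 333. 273.] [0.574 0.077 0.05 ] [0.55  0.009 0.006] [0.595 0.135 0.058]
mould_loose 0.8 [281. 272. 333. 308.] [0.497 0.065 0.052] [0.471 0.011 0.009] [0.528 0.115 0.086]
hinge_pin 0.39 [184. 258. 195. 265.] [0.568 0.313 0.076] [0.561 0.307 0.056] [0.576 0.327 0.081]
pin_rack 0.78 [146. 246. 214. 275.] [0.565 0.345 0.055] [ 0.534  0.281 -0.001] [0.599 0.411 0.063]
grip_tab 0.66 [282. 272. 332. 307.] [0.497 0.063 0.053] [0.473 0.009 0.013] [0.53  0.115 0.086]
beaker 0.77 [468. 206. 506. 240.] [ 0.65  -0.35   0.043] [ 0.617 -0.368 -0.001] [ 0.677 -0.306  0.091]
wash_bottle 0.98 [475. 273. 516. 301.] [ 0.509 -0.338  0.101] [ 0.482 -0.368  0.017] [ 0.535 -0.322  0.152]
specimen_jar 0.57 [179. 198. 208. 226.] [0.68  0.311 0.063] [0.659 0.291 0.005] [0.704 0.336 0.07 ]
petri_dish 0.7 [337. 159. 375. 196.] [ 0.761 -0.052  0.015] [ 0.718 -0.094  0.003] [ 0.802 -0.01   0.021]
scene [1.12349407 0.72777414 0.85957714]
mould_fixed 0.75 [323. 252. 371. 296.] [0.581 0.087 0.041] [0.554 0.013 0.009] [0.6   0.139 0.054]
mould_loos
[... 711 characters left out ...]
q': array([ 1.31376003,  0.68911132, -0.19459447,  1.56534703,  0.15729333,
        0.90250532, -0.21509303]), 'qd': array([-1.58792990e-03, -2.41964469e-03,  5.21504987e-04,  1.31346812e-03,
       -1.43043877e-05, -1.06988790e-03,  2.54423669e-04]), 'joint_torque': array([ 8.88670165e-04, -5.27096236e+01, -1.26561530e+00, -1.53606910e+01,
       -5.19131951e-02,  2.39668734e-04,  2.76996388e-05]), 'tool_pos': array([ 0.17924012, -0.59874021,  0.30272293]), 'eef_rot': array([9.89443464e-01, 1.44919398e-01, 4.29264618e-06, 5.20500720e-06]), 'contact_force': array([-0.07711498,  0.19534867, -0.06579828]), 'moment': array([ 0.03179716,  0.03743145, -0.00080622]), 'opening': 1.0044386980553688}
```

```bash
cat >> h.py <<'E'
def plan(pos,yaw=None,n=8,st=None,sub=None):
    """rows to a pose with tool straight down; yaw = world angle of tool x (deg)"""
    st=st or monitor.get_state(); p=np.array(st['tool_pos']); Q=R.from_quat(st['eef_rot'])
    y0=np.arctan2(*Q.as_matrix()[[1,0],0]); yaw=y0 if yaw is None else np.radians(yaw)
    G=R.from_matrix(np.array([[np.cos(yaw),np.sin(yaw),0],[np.sin(yaw),-np.cos(yaw),0],[0,0,-1]]))
    rv=(Q.inv()*G).as_rotvec()/n; d=(np.array(pos)-p)/n
    for i in range(n):
        print(np.round(Q.inv().apply(d)*100,2),np.round(rv,3)); Q=Q*R.from_rotvec(rv)
E
python3 - <<'E'
from h import *
im=cv2.imread('pics/top0.png'); c=im[150:330,130:400]; cv2.imwrite('pics/topc.png',cv2.resize(c,None,fx=2.9,fy=2.9,interpolation=cv2.INTER_CUBIC))
plan([.47,.06,.40],88,n=16)
E
```

```text
[ 2.92 -3.42 -0.61] [ 0.     0.    -0.078]
[ 3.18 -3.19 -0.61] [ 0.     0.    -0.078]
[ 3.42 -2.93 -0.61] [ 0.     0.    -0.078]
[ 3.63 -2.65 -0.61] [ 0.     0.    -0.078]
[ 3.83 -2.36 -0.61] [ 0.     0.    -0.078]
[ 4.   -2.06 -0.61] [ 0.     0.    -0.078]
[ 4.15 -1.74 -0.61] [ 0.     0.    -0.078]
[ 4.27 -1.41 -0.61] [ 0.     0.    -0.078]
[ 4.37 -1.08 -0.61] [ 0.     0.    -0.078]
[ 4.44 -0.73 -0.61] [ 0.     0.    -0.078]
[ 4.48 -0.39 -0.61] [ 0.     0.    -0.078]
[ 4.5  -0.04 -0.61] [ 0.     0.    -0.078]
[ 4.49  0.31 -0.61] [ 0.     0.    -0.078]
[ 4.45  0.66 -0.61] [ 0.     0.    -0.078]
[ 4.39  1.   -0.61] [ 0.     0.    -0.078]
[ 4.3   1.34 -0.61] [ 0.     0.    -0.078]
```

View pics/topc.png

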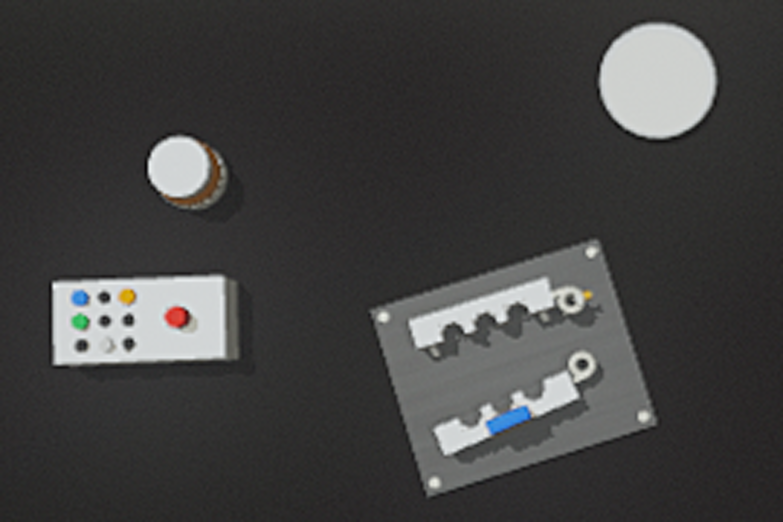

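>>> {"name": "carry_out", "arguments": {"motion": [2.9,-3.4,-0.6,0,0,-0.085,3.2,-3.2,-0.6,0,0,-0.085,3.4,-2.9,-0.6,0,0,-0.085,3.7,-2.6,-0.6,0,0,-0.085,3.9,-2.3,-0.6,0,0,-0.085,4.1,-1.9,-0.6,0,0,-0.085,4.2,-1.5,-0.6,0,0,-0.085,4.3,-1.2,-0.6,0,0,-0.085]}}

```text
clock: 2.0
tool_pos: [0.3244, -0.2683, 0.3512]
eef_rot: [0.884, 0.468, 0.0, 0.0]
contact_force: [0.6, 1.2, -0.2]
opening: 1.002
```

```bash
python3 - <<'E'
from h import *
s=monitor.get_state();print(s['clock'],s['tool_pos'],s['q'])
plan([.50,.06,.36],105,n=8)
E
```

```text
2.0 [ 0.32435846 -0.26827269  0.35120436] [ 0.89056739  0.37416292 -0.43237174  2.06927151  0.22898277  0.74196274
 -0.28245399]
[ 4.63 -0.49 -0.11] [ 0.     0.    -0.107]
[ 4.65  0.01 -0.11] [ 0.     0.    -0.107]
[ 4.63  0.51 -0.11] [ 0.     0.    -0.107]
[ 4.55  1.   -0.11] [ 0.     0.    -0.107]
[ 4.41  1.48 -0.11] [ 0.     0.    -0.107]
[ 4.23  1.94 -0.11] [ 0.     0.    -0.107]
[ 4.    2.39 -0.11] [ 0.     0.    -0.107]
[ 3.72  2.8  -0.11] [ 0.     0.    -0.107]
```

>>> {"name": "carry_out", "arguments": {"motion": [4.6,-0.5,0,0,0,-0.107,4.6,0,0,0,0,-0.107,4.6,0.5,0,0,0,-0.107,4.5,1.0,0,0,0,-0.107,4.4,1.5,0,0,0,-0.107,4.2,1.9,0,0,0,-0.107,4.0,2.4,0,0,0,-0.107,3.7,2.8,0,0,0,-0.107]}}

```text
clock: 3.0
tool_pos: [0.5005, 0.0574, 0.3508]
eef_rot: [0.61, 0.793, -0.0, 0.0]
contact_force: [0.2, -0.5, -0.1]
opening: 0.997
```

>>> {"name": "carry_out", "arguments": {"motion": [0,0,0,0,0,0,0,0,0,0,0,0]}}

```text
clock: 3.25
tool_pos: [0.4994, 0.0554, 0.3504]
eef_rot: [0.611, 0.791, -0.001, 0.0]
contact_force: [0.5, -1.4, -0.2]
opening: 0.996
```

```bash
python3 - <<'E'
from h import *
s,st=shot('wrist'); save(s,'w1'); P,ok=cloud(s,st)
print(st['clock'],st['tool_pos'],R.from_quat(st['eef_rot']).as_euler('xyz'),st['q'],cam(s,st)[1],s['fx'])
np.savez('w1.npz',P=P,ok=ok,f=s['frame'])
for t in ['mould_fixed','mould_loose','grip_tab','top_knuckle','middle_knuckle','dowel']:
    for m in finder.masks_of(s,t)[:1]:
        k=m['pixels']&ok; q=P[k]
        if len(q): print(t,round(m['p'],2),np.round(m['extent']),np.round(np.median(q,0),3),np.round(np.percentile(q,2,0),3),np.round(np.percentile(q,98,0),3))
E
```

```text
3.25 [0.49943445 0.05542013 0.35044688] [-3.14045160e+00  8.98862862e-04  1.82577697e+00] [ 0.21975289  0.525241   -0.66151027  1.85085342  0.403716    0.90422147
 -0.37667298] [0.47758383 0.13471434 0.43244866] 428.2744174781538
mould_fixed 0.76 [376. 111. 421. 267.] [0.571 0.077 0.052] [0.545 0.008 0.009] [0.592 0.134 0.054]
mould_loose 0.83 [294. 115. 348. 254.] [0.495 0.062 0.053] [0.468 0.001 0.015] [0.537 0.114 0.084]
grip_tab 0.91 [294. 111. 348. 255.] [0.495 0.062 0.053] [0.468 0.001 0.016] [0.537 0.114 0.084]
top_knuckle 0.61 [375. 116. 419. 266.] [0.571 0.076 0.052] [0.545 0.008 0.008] [0.592 0.134 0.054]
middle_knuckle 0.83 [297. 112. 346. 252.] [0.495 0.062 0.053] [0.468 0.001 0.009] [0.537 0.114 0.084]
dowel 0.76 [376. 113. 418. 267.] [0.571 0.077 0.052] [0.545 0.009 0.01 ] [0.591 0.134 0.054]
```

View pics/w1.png

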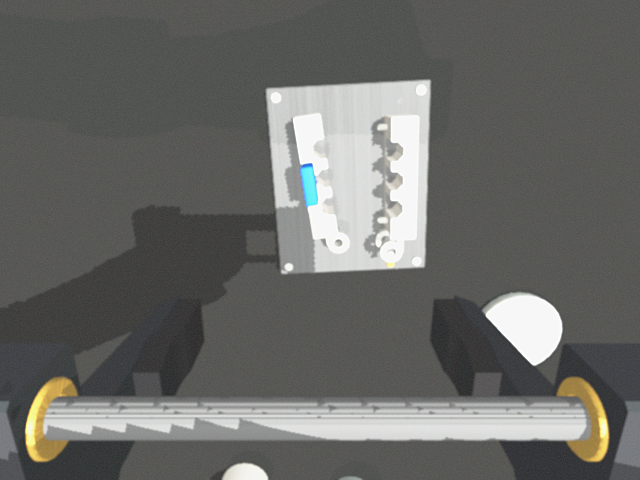

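```bash
cat >> h.py <<'E'
from scipy.optimize import least_squares
def topmask(P,ok,s,thing,lo=.048,hi=.058):
    m=finder.masks_of(s,thing)[0]; k=cv2.dilate(m['pixels'].astype(np.uint8),np.ones((9,9)))>0
    return k&ok&(P[...,2]>lo)&(P[...,2]<hi)
def rectfit(q,side,x0):
    """pose (x,y,yaw) of the half: q top points (xy). side=+1 fixed(x 0..22), -1 loose. Fits back edge and two ends."""
    p=np.array(x0,float)
    for it in range(6):
        c,s_=np.cos(p[2]),np.sin(p[2]); L=(q-p[:2])@np.array([[c,-s_],[s_,c]])
        k=(np.abs(L[:,0]-side*.011)<.016)&(np.abs(L[:,1])<.0585)
        L=L[k]
        # back edge: per-y-bin extreme
        ys=np.arange(-.050,.0501,.004); e=[]
        for y in ys:
            b=L[np.abs(L[:,1]-y)<.002]
            if len(b)>2: e.append((y,side*np.max(side*b[:,0])))
        e=np.array(e); f=np.polyfit(e[:,0],e[:,1],1)
        r=e[:,1]-np.polyval(f,e[:,0]); g=np.abs(r)<.0015
        f=np.polyfit(e[g,0],e[g,1],1)
        w=np.abs(L[:,0]-side*.011)<.007
        hi,lo=np.max(L[w,1]),np.min(L[w,1])
        dx=f[1]-side*.022; dy=(hi+lo)/2; dth=-f[0]
        p+=np.array([c*dx-s_*dy,s_*dx+c*dy,dth])
    return p,hi-lo
E
python3 - <<'E'
from h import *
s,st=shot('wrist'); P,ok=cloud(s,st)
for t,sd,x0 in [('mould_fixed',1,(.561,.074,.26)),('mould_loose',-1,(.51,.065,.34))]:
    k=topmask(P,ok,s,t); q=P[k]; print(t,k.sum(),np.median(q[:,2]),cv2.minAreaRect((q[:,:2]*1000).astype(np.float32)))
    print(rectfit(q[:,:2],sd,x0))
k=topmask(P,ok,s,'grip_tab',.075,.09); q=P[k]; print('tab',np.median(q[:,2]),cv2.minAreaRect((q[:,:2]*1000).astype(np.float32)))
k=ok&(P[...,2]>.004)&(P[...,2]<.012); k=cv2.morphologyEx(k.astype(np.uint8),cv2.MORPH_OPEN,np.ones((5,5)))>0
q=P[k]; q=q[(np.abs(q[:,0]-.53)<.15)&(np.abs(q[:,1]-.06)<.16)]; print('plate',np.median(q[:,2]),cv2.minAreaRect((q[:,:2]*1000).astype(np.float32)))
E
```

```text
mould_fixed 2919 0.05294475267568005 ((573.90380859375, 68.61619567871094), (30.729354858398438, 139.92425537109375), 12.750359535217285)
(array([0.56191243, 0.0741091 , 0.30278595]), np.float64(0.11692573231873679))
mould_loose 1901 0.05300471972207205 ((494.9632263183594, 63.74935531616211), (21.97418975830078, 110.10823822021484), 23.433494567871094)Traceback (most recent call last):
  File "<stdin>", line 5, in <module>
  File "h.py", line 43, in rectfit
    f=np.polyfit(e[g,0],e[g,1],1)
    raise TypeError("expected non-empty vector for x")
TypeError: expected non-empty vector for x
```

```bash
python3 - <<'E'
import re
t=open('h.py').read(); i=t.index('def rectfit'); t=t[:i]+'''def rectfit(q,side,x0):
    """pose (x,y,yaw) of a half from its top points"""
    p=np.array(x0,float)
    for it in range(8):
        c,s=np.cos(p[2]),np.sin(p[2]); L=(q[:,:2]-p[:2])@np.array([[c,-s],[s,c]])
        L=L[(np.abs(L[:,0]-side*.011)<.014)&(np.abs(L[:,1])<.0575)]
        (cx,cy),(w,h),a=cv2.minAreaRect((L*1000).astype(np.float32))
        if w>h: w,h,a=h,w,a-90
        a=(a+90)%180-90; a=np.radians(a if abs(a)<45 else a-np.sign(a)*90)
        d=np.array([cx,cy])/1000-side*.011*np.array([np.cos(a),np.sin(a)])
        p+=np.array([c*d[0]-s*d[1],s*d[0]+c*d[1],a])
    return np.append(p[:2]*1000,np.degrees(p[2])).round(2),(round(w,1),round(h,1))
def halves():
    s,st=shot('wrist'); P,ok=cloud(s,st)
    o=[]
    for t,sd,x0 in [('mould_fixed',1,(.561,.074,.26)),('mould_loose',-1,(.505,.068,.41))]:
        try: o.append(rectfit(P[topmask(P,ok,s,t)],sd,x0)); print(t,o[-1])
        except Exception as e: print(t,e)
    return s,st,P,ok
'''
open('h.py','w').write(t)
E
python3 - <<'E'
from h import *
s,st,P,ok=halves()
k=topmask(P,ok,s,'grip_tab',.075,.09); q=P[k]; print('tab',np.median(q[:,2]),cv2.minAreaRect((q[:,:2]*1000).astype(np.float32)))
k=ok&(P[...,2]>.004)&(P[...,2]<.012); k=cv2.morphologyEx(k.astype(np.uint8),cv2.MORPH_OPEN,np.ones((5,5)))>0
q=P[k]; q=q[(np.abs(q[:,0]-.53)<.15)&(np.abs(q[:,1]-.06)<.16)]; r=cv2.minAreaRect((q[:,:2]*1000).astype(np.float32)); print('plate',np.median(q[:,2]),r)
a=np.radians(16.5); plan([.488,.061,.25],113.4,n=8)
E
```

```text
mould_fixed (array([561.81,  73.91,  14.34]), (27.6, 114.6))
mould_loose (array([505.11,  68.09,  23.42]), (21.9, 110.4))
tab 0.08276857935958432 ((489.8845520019531, 61.666481018066406), (11.026299476623535, 34.15229415893555), 23.442686080932617)
plate 0.00807796930247573 ((531.130615234375, 59.666404724121094), (155.30667114257812, 189.75660705566406), 17.52399253845215)
[ 0.1  -0.13  1.26] [ 0.     0.    -0.019]
[ 0.1  -0.13  1.26] [ 0.     0.    -0.019]
[ 0.1  -0.12  1.26] [ 0.     0.    -0.019]
[ 0.1  -0.12  1.26] [ 0.     0.    -0.019]
[ 0.11 -0.12  1.26] [ 0.     0.    -0.019]
[ 0.11 -0.12  1.26] [ 0.     0.    -0.019]
[ 0.11 -0.12  1.26] [ 0.     0.    -0.019]
[ 0.11 -0.11  1.26] [ 0.     0.    -0.019]
```

>>> {"name": "carry_out", "arguments": {"motion": [0.1,-0.1,1.6,0,0,-0.02,0.1,-0.1,1.6,0,0,-0.019,0.1,-0.1,1.6,0,0,-0.019,0.1,-0.1,1.6,0,0,-0.019,0.1,-0.1,1.6,0,0,-0.019,0.1,-0.1,1.6,0,0,-0.019,0.1,-0.1,1.4,0,0,-0.019,0,0,0,0,0,-0.02]}}

```text
clock: 4.95
tool_pos: [0.4905, 0.0606, 0.24]
eef_rot: [0.548, 0.837, -0.001, -0.001]
contact_force: [0.2, 0.6, -0.6]
opening: 0.999
```

```bash
python3 - <<'E'
t=open('h.py').read()
t=t.replace("(.561,.074,.26)","(.5605,.0794,.306)").replace("<.014)&(np.abs(L[:,1])<.0575)","<.013)&(L[:,1]<.058)&(L[:,1]>-.0562)")
open('h.py','w').write(t)
E
python3 - <<'E'
from h import *
s,st,P,ok=halves(); save(s,'w2')
print(st['tool_pos'],R.from_quat(st['eef_rot']).as_euler('xyz',degrees=True),cam(s,st)[1])
k=topmask(P,ok,s,'grip_tab',.075,.09); q=P[k]; print('tab',np.median(q[:,2]),cv2.minAreaRect((q[:,:2]*1000).astype(np.float32)))
k=ok&(P[...,2]>.004)&(P[...,2]<.012); k=cv2.morphologyEx(k.astype(np.uint8),cv2.MORPH_OPEN,np.ones((5,5)))>0
q=P[k]; q=q[(np.abs(q[:,0]-.53)<.15)&(np.abs(q[:,1]-.06)<.16)]; r=cv2.minAreaRect((q[:,:2]*1000).astype(np.float32)); print('plate',np.median(q[:,2]),r)
plan([.490,.0616,.122],113.4,n=8)
E
```

```text
mould_fixed (array([560.76,  78.44,  17.42]), (23.0, 112.1))
mould_loose (array([505.12,  68.31,  23.37]), (21.6, 110.1))
[0.49049064 0.06063031 0.23996408] [-1.79891528e+02 -1.13479103e-02  1.13579675e+02] [0.45650311 0.13564877 0.32205646]
tab 0.08286265400733386 ((489.6465148925781, 62.13130569458008), (10.906309127807617, 34.177059173583984), 23.878877639770508)
plate 0.008140888750094999 ((531.1388549804688, 59.51689147949219), (155.08038330078125, 189.97308349609375), 17.511180877685547)
[ 0.02 -0.01  1.49] [0. 0. 0.]
[ 0.02 -0.01  1.49] [0. 0. 0.]
[ 0.02 -0.01  1.49] [0. 0. 0.]
[ 0.02 -0.01  1.49] [0. 0. 0.]
[ 0.02 -0.01  1.49] [0. 0. 0.]
[ 0.02 -0.01  1.49] [0. 0. 0.]
[ 0.02 -0.01  1.49] [0. 0. 0.]
[ 0.02 -0.01  1.49] [0. 0. 0.]
```

View pics/w2.png

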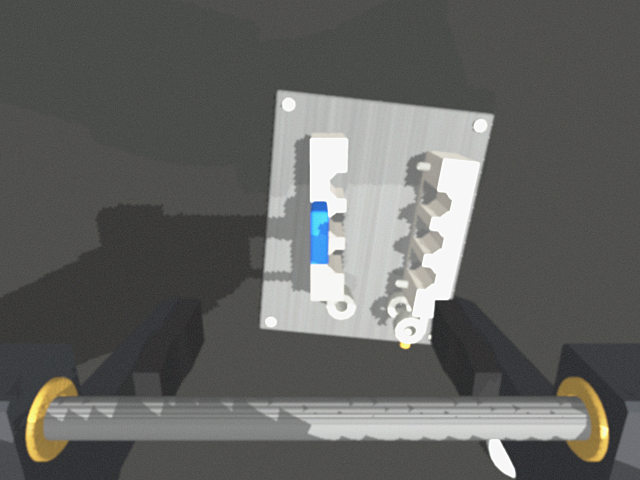

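>>> {"name": "carry_out", "arguments": {"motion": [0.1,0,2.0,0,0,0,0,0,2.0,0,0,0,0,0,2.0,0,0,0,0,0,2.0,0,0,0,0,0,2.0,0,0,0,0,0,1.5,0,0,0,0,0,0.3,0,0,0,0,0,0,0,0,0], "hand": 4.0}}

```text
clock: 6.15
tool_pos: [0.491, 0.0617, 0.1232]
eef_rot: [0.548, 0.836, 0.0, 0.0]
contact_force: [0.5, -0.0, -0.2]
opening: 0.453
```

```bash
python3 - <<'E'
from h import *
plan([.490,.0617,.122],113.4,n=1)
st=monitor.get_state(); print(st['tool_pos'],st['contact_force'],st['moment'])
E
```

```text
[ 0.04 -0.09  0.12] [0.001 0.    0.002]
[0.49097686 0.06173379 0.12315125] [ 0.54554536 -0.01716294 -0.22430325] [-0.03313839 -0.09318338 -0.02560923]
```

>>> {"name": "carry_out", "arguments": {"motion": [0,-0.1,0.1,0,0,0,0,0,0,0,0,0,0,0,0,0,0,0,0,0,0,0,0,0,0,0,0,0,0,0], "hand": 0, "grip_force": 20}}

```text
clock: 6.78
tool_pos: [0.4899, 0.0613, 0.122]
eef_rot: [0.548, 0.836, 0.0, 0.0]
contact_force: [-1.1, 0.2, 4.0]
opening: 0.121
```

```bash
python3 - <<'E'
from h import *
st=monitor.get_state(); print(st['tool_pos'],st['contact_force'],st['moment'],st['opening']*88)
s,st,P,ok=halves(); save(s,'w3')
k=topmask(P,ok,s,'mould_loose'); q=P[k]; print(cv2.minAreaRect((q[:,:2]*1000).astype(np.float32)))
E
```

```text
[0.48991348 0.06126327 0.1219795 ] [-1.11510928  0.19289929  3.984707  ] [-0.02776355 -0.07794877  0.06304132] 10.60700097203443
mould_fixed (array([556.44,  93.48,  18.02]), (24.1, 81.0))
mould_loose list index out of rangeTraceback (most recent call last):
  File "<stdin>", line 4, in <module>
  File "h.py", line 27, in topmask
    m=finder.masks_of(s,thing)[0]; k=cv2.dilate(m['pixels'].astype(np.uint8),np.ones((9,9)))>0
      ~~~~~~~~~~~~~~~~~~~~~~~~^^^
IndexError: list index out of range
```

>>> {"name": "carry_out", "arguments": {"motion": [0,0.2,0,0,0,0.026,0,0.3,0,0,0,0.026,-0.1,0.6,0,0,0,0.026,-0.1,0.6,0,0,0,0.025,-0.1,0.7,0,0,0,0,-0.1,0.7,0,0,0,0,0,0.6,0,0,0,0,0,0.4,0,0,0,0]}}

```text
clock: 7.98
tool_pos: [0.5243, 0.0701, 0.1223]
eef_rot: [0.59, 0.807, -0.005, -0.003]
contact_force: [-13.9, -0.5, 23.3]
opening: 0.166
```

>>> {"name": "carry_out", "arguments": {"motion": [0,0,0,0,0,0,0,0,0,0,0,0]}}

```text
clock: 8.22
tool_pos: [0.5244, 0.0701, 0.1224]
eef_rot: [0.59, 0.807, -0.005, -0.003]
contact_force: [-12.5, -0.1, 21.5]
opening: 0.165
```

```bash
python3 - <<'E'
from h import *
st=monitor.get_state(); print(st['tool_pos'],R.from_quat(st['eef_rot']).as_euler('xyz',degrees=True),st['contact_force'],st['moment'],st['opening']*88)
plan([.5306,.0695,.122],107.5,n=1)
s=snapshot('wrist'); save(s,'w4'); P,ok=cloud(s,st)
np.savez('w4.npz',P=P,ok=ok)
E
```

```text
[0.52436354 0.07005744 0.12235169] [-1.79400624e+02  6.44218334e-02  1.07653938e+02] [-12.50541437  -0.07553247  21.46177925] [-0.34130059  3.06612839 -0.02187404] 14.537831671158171
[-0.24  0.58  0.03] [-0.01   0.001  0.003]
```

View pics/w4.png

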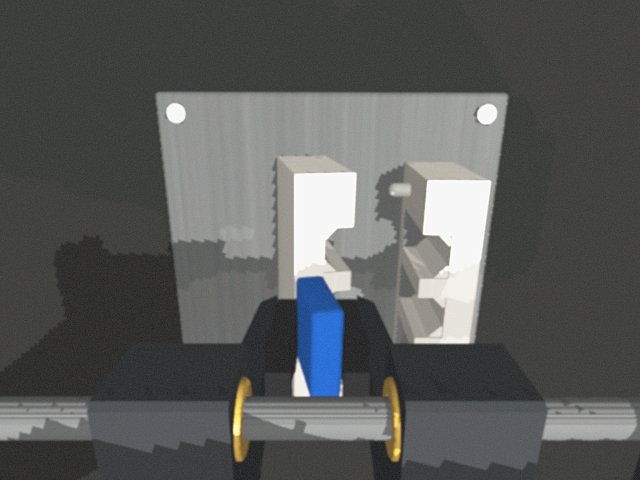

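>>> {"name": "carry_out", "arguments": {"motion": [0,-0.3,-0.05,0,0,0,0,-0.2,-0.05,0,0,0,0,0,0,0,0,0,0,0,0,0,0,0]}}

```text
clock: 8.78
tool_pos: [0.5252, 0.0691, 0.1223]
eef_rot: [0.591, 0.807, -0.0, -0.0]
contact_force: [-0.5, 0.8, -3.7]
opening: 0.121
```

>>> {"name": "carry_out", "arguments": {"motion": [0,0,0,0,0,0,0,0,0,0,0,0,0,0,0,0,0,0], "grip_force": 45}}

```text
clock: 9.15
tool_pos: [0.525, 0.0691, 0.1227]
eef_rot: [0.591, 0.807, -0.0, 0.0]
contact_force: [0.2, -0.1, -3.7]
opening: 0.122
```

```bash
python3 - <<'E'
from h import *
st=monitor.get_state(); print(st['tool_pos'],R.from_quat(st['eef_rot']).as_euler('xyz',degrees=True),st['contact_force'],st['moment'],st['opening']*88)
plan([.5306,.0695,.122],107.5,n=1)
s=snapshot('scene'); save(s,'s4'); cv2.imwrite('pics/s4c.png',cv2.resize(s['frame'][200:330,300:430,::-1],None,fx=4.5,fy=4.5,interpolation=cv2.INTER_CUBIC))
E
```

```text
[0.52502294 0.06910931 0.12267366] [1.79998703e+02 4.37146223e-03 1.07585039e+02] [ 0.17773464 -0.06786239 -3.68435462] [-0.01302007 -0.07819072 -0.04069219] 10.708638525801756
[-0.13  0.54  0.07] [0.    0.    0.001]
```

View pics/s4c.png

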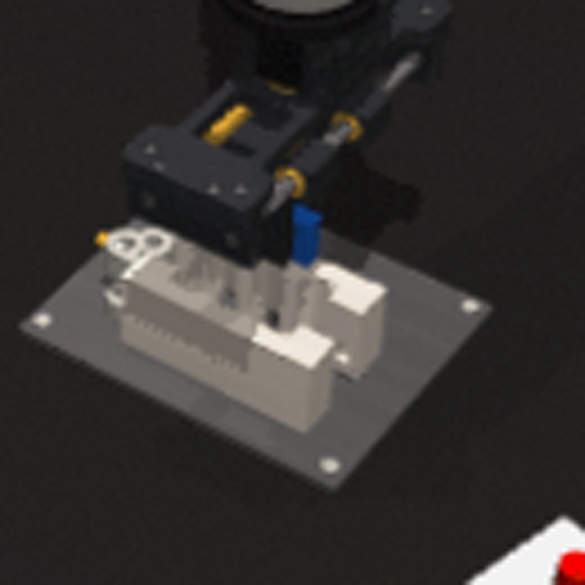

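```bash
cat >> h.py <<'E'
def inframe(P,F=(.5605,.0793,17.5)):
    a=np.radians(F[2]); c,s=np.cos(a),np.sin(a); q=P.copy(); q[...,:2]=(P[...,:2]-np.array(F[:2]))@np.array([[c,-s],[s,c]]); return q
def edges():
    s,st=shot('wrist'); P,ok=cloud(s,st); L=inframe(P)*1000
    m=ok&(L[...,2]>47)&(L[...,2]<60)&(L[...,1]>30)&(L[...,1]<75)&(L[...,0]>-90)&(L[...,0]<40)
    n,lab=cv2.connectedComponents(m.astype(np.uint8))
    for i in range(1,n):
        q=L[lab==i]
        if len(q)>150:
            r=[]
            for y in (46,50,53):
                b=q[np.abs(q[:,1]-y)<1.5][:,0]
                r.append((round(b.min(),1),round(b.max(),1)) if len(b) else None)
            xm=np.median(q[q[:,1]>44][:,0]); e=q[np.abs(q[:,0]-xm)<6]
            A=np.c_[q[:,:2],np.ones(len(q))]; k=np.linalg.lstsq(A,q[:,2],rcond=None)[0]
            print('top z',np.median(q[:,2]).round(2),'tilt',k[:2].round(3),'x(min,max)@y46,50,53',r,'ymax',[round(e[np.abs(e[:,0]-xm-d)<1][:,1].max(),1) for d in(-5,0,5)])
    return s,st,L
E
python3 - <<'E'
from h import *
s,st,L=edges(); print(inframe(np.array(st['tool_pos']))*1000,st['contact_force'])
E
```

```text
top z 54.99 tilt [ 0.001 -0.031] x(min,max)@y46,50,53 [(np.float64(-43.9), np.float64(-21.8)), (np.float64(-43.8), np.float64(-21.9)), (np.float64(-43.8), np.float64(-22.1))] ymax [np.float64(56.8), np.float64(56.9), np.float64(56.8)]
top z 53.04 tilt [ 0.037 -0.02 ] x(min,max)@y46,50,53 [(np.float64(-0.5), np.float64(22.3)), (np.float64(-0.3), np.float64(22.4)), (np.float64(-0.2), np.float64(22.4))] ymax [np.float64(55.2), np.float64(55.2), np.float64(55.1)]
[-36.90389245   0.98221758 122.72053466] [-0.03255158 -0.10480364 -3.08834252]
```

>>> {"name": "carry_out", "arguments": {"motion": [-0.1,0,0.1,0,0,0,0,0,0.05,0,0,0,0,0,0,0,0,0]}}

```text
clock: 9.62
tool_pos: [0.5254, 0.0685, 0.1216]
eef_rot: [0.591, 0.807, 0.0, 0.0]
contact_force: [-1.1, 2.2, 1.6]
opening: 0.118
```

```bash
python3 - <<'E'
from h import *
s,st,L=edges(); print(inframe(np.array(st['tool_pos']))*1000,st['contact_force'],st['moment'],st['opening']*88)
E
```

```text
top z 53.59 tilt [ 0.    -0.022] x(min,max)@y46,50,53 [(np.float64(-43.7), np.float64(-21.6)), (np.float64(-43.7), np.float64(-21.9)), (np.float64(-43.6), np.float64(-21.9))] ymax [np.float64(55.9), np.float64(55.9), np.float64(56.0)]
top z 53.03 tilt [ 0.03  -0.026] x(min,max)@y46,50,53 [(np.float64(-0.2), np.float64(22.6)), (np.float64(-0.2), np.float64(22.3)), (np.float64(-0.4), np.float64(22.1))] ymax [np.float64(55.2), np.float64(55.2), np.float64(55.1)]
[-36.78056199   0.22980173 121.56638071] [-1.09173632  2.15579768  1.60590603] [-0.05590076  0.12524339 -0.04154212] 10.413809010864538
```

>>> {"name": "carry_out", "arguments": {"motion": [-0.05,0.1,-0.02,0,0,0,0,0.2,0,0,0,0,0,0.2,0,0,0,0,0,0.2,0,0,0,0,0,0.2,0,0,0,0,0,0.1,0,0,0,0]}}

```text
clock: 10.42
tool_pos: [0.5343, 0.0695, 0.1214]
eef_rot: [0.591, 0.807, -0.002, 0.0]
contact_force: [-4.9, -0.5, 6.0]
opening: 0.115
```

```bash
python3 - <<'E'
from h import *
s,st,L=edges(); print(inframe(np.array(st['tool_pos']))*1000,st['contact_force'],st['moment'],st['opening']*88)
E
```

```text
top z 53.03 tilt [ 0.029 -0.021] x(min,max)@y46,50,53 [(np.float64(-0.1), np.float64(22.3)), (np.float64(-0.1), np.float64(22.3)), (np.float64(-0.0), np.float64(22.1))] ymax [np.float64(55.1), np.float64(55.3), np.float64(55.2)]
top z 53.15 tilt [-0.006 -0.026] x(min,max)@y46,50,53 [(np.float64(-34.7), np.float64(-13.0)), (np.float64(-34.6), np.float64(-12.8)), (np.float64(-34.7), np.float64(-13.0))] ymax [np.float64(54.1), np.float64(54.1), np.float64(54.1)]
[-27.94786457  -1.42957923 121.37167115] [-4.90650056 -0.47453743  5.9654415 ] [-0.45422382  0.84923142 -0.15054694] 10.158743651135826
```

>>> {"name": "carry_out", "arguments": {"motion": [0.1,0,-0.04,0,0,0,0,0.1,0,0,0,0,0,0.1,0,0,0,0,0,0,0,0,0,0]}}

```text
clock: 10.98
tool_pos: [0.5369, 0.0722, 0.1217]
eef_rot: [0.591, 0.807, 0.0, 0.0]
contact_force: [-0.4, -1.5, -1.1]
opening: 0.118
```

```bash
python3 - <<'E'
from h import *
s,st,L=edges(); print(inframe(np.array(st['tool_pos']))*1000,st['contact_force'],st['moment'],st['opening']*88)
E
```

```text
top z 53.71 tilt [-0.002 -0.021] x(min,max)@y46,50,53 [(np.float64(-31.6), np.float64(-9.5)), (np.float64(-31.5), np.float64(-9.7)), (np.float64(-31.5), np.float64(-9.8))] ymax [np.float64(56.1), np.float64(56.2), np.float64(56.1)]
top z 53.0 tilt [ 0.025 -0.024] x(min,max)@y46,50,53 [(np.float64(-0.2), np.float64(22.2)), (np.float64(-0.2), np.float64(22.1)), (np.float64(-0.1), np.float64(22.3))] ymax [np.float64(55.2), np.float64(55.2), np.float64(55.1)]
[-24.63365736   0.37284958 121.6547205 ] [-0.4168024  -1.49896403 -1.08305095] [-0.36812823 -0.08433336 -0.03786345] 10.412264239949401
```

>>> {"name": "carry_out", "arguments": {"motion": [-0.08,0,0,0,0,0,0,0,0,0,0,0]}}

```text
clock: 11.28
tool_pos: [0.5369, 0.072, 0.1219]
eef_rot: [0.59, 0.807, 0.001, -0.0]
contact_force: [-0.5, 0.5, -1.5]
opening: 0.121
```

```bash
python3 - <<'E'
from h import *
s,st,L=edges(); print(inframe(np.array(st['tool_pos']))*1000,st['contact_force'],st['moment'],st['opening']*88)
E
```

```text
top z 54.06 tilt [ 0.001 -0.024] x(min,max)@y46,50,53 [(np.float64(-31.6), np.float64(-9.6)), (np.float64(-31.5), np.float64(-9.7)), (np.float64(-31.5), np.float64(-9.8))] ymax [np.float64(56.0), np.float64(56.0), np.float64(56.1)]
top z 53.03 tilt [ 0.025 -0.022] x(min,max)@y46,50,53 [(np.float64(-0.1), np.float64(22.5)), (np.float64(-0.1), np.float64(22.2)), (np.float64(-0.1), np.float64(22.1))] ymax [np.float64(55.0), np.float64(55.0), np.float64(55.2)]
[-24.65571775   0.15580707 121.85046468] [-0.51203397  0.51961383 -1.47675157] [-0.00056319 -0.02140468 -0.03042725] 10.621904512123123
```

>>> {"name": "carry_out", "arguments": {"motion": [0,0,0.05,0,0,0,0,0,0,0,0,0,0,0,0,0,0,0]}}

```text
clock: 11.7
tool_pos: [0.5369, 0.0722, 0.1216]
eef_rot: [0.59, 0.807, 0.001, -0.0]
contact_force: [-1.4, 2.8, 3.3]
opening: 0.12
```

```bash
python3 - <<'E'
from h import *
s,st,L=edges(); print(inframe(np.array(st['tool_pos']))*1000,st['contact_force'],st['moment'],st['opening']*88)
E
```

```text
top z 53.75 tilt [ 0.004 -0.025] x(min,max)@y46,50,53 [(np.float64(-31.5), np.float64(-9.5)), (np.float64(-31.5), np.float64(-9.6)), (np.float64(-31.5), np.float64(-9.7))] ymax [np.float64(56.1), np.float64(56.2), np.float64(56.2)]
top z 53.03 tilt [ 0.024 -0.022] x(min,max)@y46,50,53 [(np.float64(-0.1), np.float64(22.2)), (np.float64(-0.1), np.float64(22.1)), (np.float64(-0.1), np.float64(22.2))] ymax [np.float64(55.3), np.float64(55.1), np.float64(55.3)]
[-24.61757476   0.36236113 121.64592376] [-1.38995952  2.84786898  3.34005695] [ 0.33571471  0.2332594  -0.03828298] 10.52819482589221
```

>>> {"name": "carry_out", "arguments": {"motion": [-0.08,0,0,0,0,0,0,0,-0.03,0,0,0,0,0,0,0,0,0]}}

```text
clock: 12.12
tool_pos: [0.5374, 0.0709, 0.1217]
eef_rot: [0.591, 0.807, 0.0, 0.0]
contact_force: [-0.3, 3.0, 2.8]
opening: 0.116
```

```bash
python3 - <<'E'
from h import *
s,st,L=edges(); print(inframe(np.array(st['tool_pos']))*1000,st['contact_force'],st['moment'],st['opening']*88)
E
```

```text
top z 53.04 tilt [ 0.028 -0.02 ] x(min,max)@y46,50,53 [(np.float64(-0.1), np.float64(22.2)), (np.float64(-0.1), np.float64(22.3)), (np.float64(-0.1), np.float64(22.2))] ymax [np.float64(55.1), np.float64(55.1), np.float64(55.1)]
top z 53.82 tilt [ 0.004 -0.025] x(min,max)@y46,50,53 [(np.float64(-31.5), np.float64(-9.6)), (np.float64(-31.4), np.float64(-9.6)), (np.float64(-31.5), np.float64(-9.5))] ymax [np.float64(54.7), np.float64(54.7), np.float64(54.7)]
[-24.58700074  -1.04183088 121.67529363] [-0.3315471   3.01685672  2.81309879] [0.43307531 0.01604345 0.0340878 ] 10.190129016896693
```

>>> {"name": "carry_out", "arguments": {"motion": [0,0.1,-0.02,0,0,0,0,0.1,0,0,0,0,0,0.1,0,0,0,0,0,0.1,0,0,0,0,0,0,0,0,0,0]}}

```text
clock: 12.8
tool_pos: [0.5407, 0.071, 0.1215]
eef_rot: [0.591, 0.807, -0.001, 0.0]
contact_force: [-2.5, -0.3, 0.1]
opening: 0.121
```

```bash
python3 - <<'E'
from h import *
s,st,L=edges(); print(inframe(np.array(st['tool_pos']))*1000,st['contact_force'],st['moment'],st['opening']*88)
E
```

```text
top z 53.02 tilt [ 0.021 -0.019] x(min,max)@y46,50,53 [(np.float64(-0.1), np.float64(21.9)), (np.float64(-0.1), np.float64(22.3)), (np.float64(-0.1), np.float64(22.1))] ymax [np.float64(55.1), np.float64(55.1), np.float64(55.1)]
top z 53.42 tilt [-0.004 -0.027] x(min,max)@y46,50,53 [(np.float64(-28.4), np.float64(-6.4)), (np.float64(-28.4), np.float64(-6.3)), (np.float64(-28.3), np.float64(-6.4))] ymax [np.float64(53.7), np.float64(53.6), np.float64(53.6)]
[-21.42127482  -1.95824841 121.51764003] [-2.54808513 -0.33248199  0.08043723] [-0.34540117  0.45451474 -0.11936999] 10.663392422182223
```

>>> {"name": "carry_out", "arguments": {"motion": [0.1,0,0,0,0,0,0,0,0,0,0,0,0,0,0,0,0,0]}}

```text
clock: 13.22
tool_pos: [0.5411, 0.073, 0.1218]
eef_rot: [0.591, 0.807, 0.0, 0.0]
contact_force: [1.0, 0.3, -2.9]
opening: 0.118
```

```bash
python3 - <<'E'
from h import *
s,st,L=edges(); print(inframe(np.array(st['tool_pos']))*1000,st['contact_force'],st['moment'],st['opening']*88)
E
```

```text
top z 53.94 tilt [ 0.001 -0.027] x(min,max)@y46,50,53 [(np.float64(-27.3), np.float64(-5.3)), (np.float64(-27.3), np.float64(-5.4)), (np.float64(-27.2), np.float64(-5.5))] ymax [np.float64(55.5), np.float64(55.5), np.float64(55.6)]
top z 53.03 tilt [ 0.019 -0.021] x(min,max)@y46,50,53 [(np.float64(-0.1), np.float64(22.3)), (np.float64(-0.1), np.float64(22.1)), (np.float64(-0.1), np.float64(22.2))] ymax [np.float64(55.1), np.float64(55.2), np.float64(55.2)]
[-20.40996559  -0.19605091 121.76763836] [ 1.00278426  0.26826186 -2.87699139] [-0.22896778 -0.15768829 -0.04697409] 10.402610265643117
```

>>> {"name": "carry_out", "arguments": {"motion": [0,0.1,0.02,0,0,0,0,0.1,0,0,0,0,0,0.1,0,0,0,0,0,0,0,0,0,0]}}

```text
clock: 13.78
tool_pos: [0.5434, 0.0739, 0.1216]
eef_rot: [0.591, 0.807, -0.0, -0.0]
contact_force: [-1.2, -0.3, 0.2]
opening: 0.119
```

```bash
python3 - <<'E'
from h import *
s,st,L=edges(); print(inframe(np.array(st['tool_pos']))*1000,st['contact_force'],st['moment'],st['opening']*88)
E
```

```text
top z 53.67 tilt [-0.003 -0.022] x(min,max)@y46,50,53 [(np.float64(-24.6), np.float64(-2.9)), (np.float64(-24.9), np.float64(-3.0)), (np.float64(-24.9), np.float64(-2.8))] ymax [np.float64(55.8), np.float64(55.7), np.float64(55.8)]
top z 53.05 tilt [ 0.02  -0.024] x(min,max)@y46,50,53 [(np.float64(-0.0), np.float64(22.3)), (np.float64(0.0), np.float64(22.3)), (np.float64(-0.1), np.float64(22.2))] ymax [np.float64(55.1), np.float64(55.1), np.float64(55.2)]
[-1.79861201e+01 -1.59104748e-02  1.21634811e+02] [-1.21985785 -0.26546081  0.18820126] [-0.25868531  0.30560329 -0.08665266] 10.45008735554759
```

>>> {"name": "carry_out", "arguments": {"motion": [-0.03,0.1,0,0,0,0,0,0.1,0,0,0,0,0,0.1,0,0,0,0,0,0.05,0,0,0,0,0,0,0,0,0,0]}}

```text
clock: 14.45
tool_pos: [0.5464, 0.0744, 0.1216]
eef_rot: [0.591, 0.807, -0.0, -0.0]
contact_force: [-3.7, -0.5, 2.3]
opening: 0.124
```

```bash
python3 - <<'E'
from h import *
s,st,L=edges(); print(inframe(np.array(st['tool_pos']))*1000,st['contact_force'],st['moment'],st['opening']*88)
E
```

```text
top z 53.31 tilt [-0.017 -0.026] x(min,max)@y46,50,53 [(np.float64(-21.9), np.float64(22.2)), (np.float64(-21.8), np.float64(22.5)), (np.float64(-21.8), np.float64(22.2))] ymax [np.float64(55.2), np.float64(55.2), np.float64(55.0)]
[-14.87518967  -0.45054069 121.58998298] [-3.6890024  -0.52260414  2.34864322] [-0.40551187  0.70032277 -0.08757153] 10.879654957238506
```

>>> {"name": "carry_out", "arguments": {"motion": [0,0.05,0.05,0,0,0,0,0,0,0,0,0]}}

```text
clock: 14.75
tool_pos: [0.5464, 0.0747, 0.1213]
eef_rot: [0.591, 0.807, -0.001, -0.0]
contact_force: [-6.0, -1.4, 7.2]
opening: 0.118
```

>>> {"name": "carry_out", "arguments": {"motion": [0,0,0,0,0,0,0,0,0,0,0,0,0,0,-0.4,0,0,0,0,0,-2,0,0,0,0,0,-4,0,0,0,0,0,-4,0,0,0,0,0,-2,0,0,0], "hand": 4.5}}

```text
clock: 15.62
tool_pos: [0.5483, 0.0752, 0.2476]
eef_rot: [0.591, 0.807, 0.002, 0.001]
contact_force: [0.3, 0.3, 0.3]
opening: 0.511
```

```bash
cat >> h.py <<'E'
def gapcheck(L,ok,st):
    m=ok&(L[...,2]>45)&(L[...,2]<60)
    q=L[m]
    for nm,a,b in (('loose',-20,-4),('fixed',4,20)):
        r=q[(q[:,0]>a)&(q[:,0]<b)&(np.abs(q[:,1])<62)]; print(nm,'z',np.median(r[:,2]).round(2),'y',np.percentile(r[:,1],[.3,99.7]).round(1))
    for y in (-50,-46,46,50):
        b=q[np.abs(q[:,1]-y)<1.5]; b=b[np.abs(b[:,0])<30][:,0]; print(y,b.min().round(1),b.max().round(1))
E
python3 - <<'E'
from h import *
s,st=shot('wrist'); save(s,'w5'); P,ok=cloud(s,st); L=inframe(P)*1000
print(st['clock'],st['tool_pos'],st['contact_force'],st['opening']*88)
gapcheck(L,ok,st)
cv2.imwrite('pics/w5c.png',cv2.resize(s['frame'][60:400,180:560,::-1],None,fx=1.7,fy=1.7,interpolation=cv2.INTER_CUBIC))
E
```

```text
15.625 [0.54833634 0.07524146 0.24757335] [0.280873   0.27871371 0.30633989] 44.95815340626248
loose z 52.99 y [-61.5  55.4]
fixed z 53.01 y [-61.2  55. ]
-50 -21.4 22.0
-46 -21.4 21.8
46 -22.1 22.1
50 -22.0 22.0
```

View pics/w5c.png

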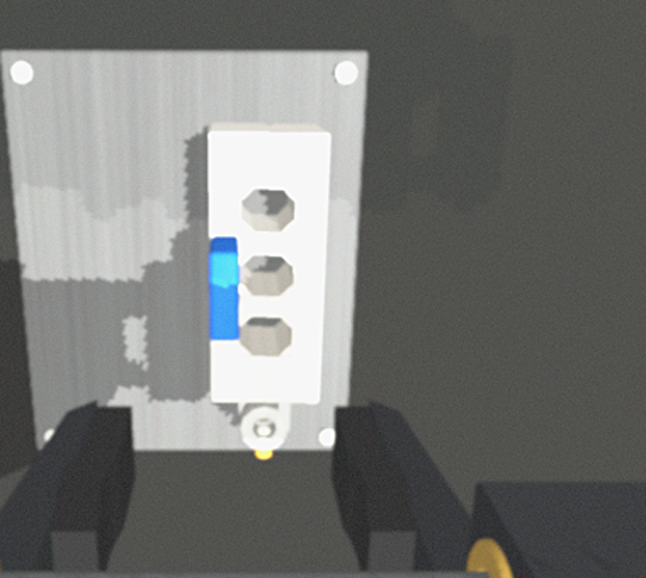

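>>> {"name": "carry_out", "arguments": {"motion": [1.5,0.7,0,0,0,0,3,1.4,0,0,0,0,3.5,1.6,0,0,0,0,3.5,1.6,0,0,0,0,3.3,1.4,0,0,0,0,2,0.8,0,0,0,0,1.0,0.4,0,0,0,0,0,0,0,0,0,0]}}

```text
clock: 16.68
tool_pos: [0.5687, 0.2683, 0.2446]
eef_rot: [0.591, 0.807, -0.0, 0.0]
contact_force: [-0.2, 0.3, -0.2]
opening: 0.506
```

```bash
cat >> h.py <<'E'
def pinhead(lo=.068,hi=.085,c=(.568,.313),r=.03):
    s,st=shot('wrist'); P,ok=cloud(s,st)
    k=ok&(P[...,2]>lo)&(P[...,2]<hi)&(np.hypot(P[...,0]-c[0],P[...,1]-c[1])<r)
    q=P[k]; (x,y),rad=cv2.minEnclosingCircle((q[:,:2]*1000).astype(np.float32))
    t=q[q[:,2]>np.median(q[:,2])-.002]; (x2,y2),r2=cv2.minEnclosingCircle((t[:,:2]*1000).astype(np.float32))
    print('n',k.sum(),'z',np.percentile(q[:,2],[5,50,95]).round(4),'circ',x,y,rad,'top',x2,y2,r2,'mean',q[:,:2].mean(0))
    f=s['frame'].astype(int); red=k&(f[...,0]>f[...,1]+50); print('px',np.argwhere(k).mean(0),'red',red.sum(),P[red][:,:2].mean(0))
    return s,st,P,ok
E
python3 - <<'E'
from h import *
s,st,P,ok=pinhead(); print(st['clock'],st['tool_pos'],R.from_quat(st['eef_rot']).as_euler('xyz',degrees=True)); save(s,'w6')
k=ok&(P[...,2]>.05)&(P[...,2]<.058)&(np.abs(P[...,1]-.345)<.1)&(np.abs(P[...,0]-.565)<.06); print('rack',cv2.minAreaRect((P[k][:,:2]*1000).astype(np.float32)))
m=finder.masks_of(s,'hinge_pin'); print([(a['p'],a['extent']) for a in m[:2]])
E
```

```text
n 637 z [0.0724 0.077  0.0781] circ 566.7437744140625 312.3368225097656 8.572344779968262 top 566.753662109375 312.137939453125 8.374212265014648 mean [0.56642675 0.31270747]
px [164.14128728 338.29984301] red 612 [0.56654548 0.3126757 ]
16.675 [0.56868319 0.26829841 0.2446132 ] [-1.79959307e+02  3.42309708e-02  1.07611942e+02]
rack ((565.6382446289062, 344.036865234375), (62.11609649658203, 130.2935791015625), 2.2399508953094482)
[(0.83, [325.8, 147.1, 351.8, 180.7])]
```

View pics/w6.png

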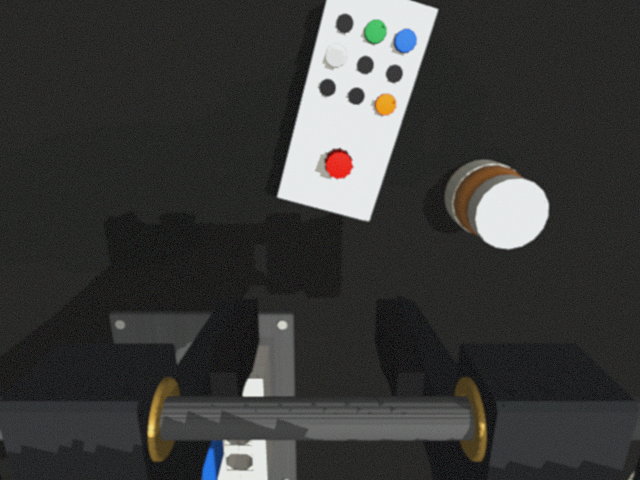

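```bash
python3 - <<'E'
from h import *
plan([.5682,.31265,.123],107.5,n=1)
s=snapshot('wrist')
st={'tool_pos':[0.54833634,0.07524146,0.24757335],'eef_rot':[0.591,0.807,0.002,0.001]}
A,b=cam(s,st); a=np.radians(17.5); p=np.array([.5605+.068*np.sin(a),.0793-.068*np.cos(a),.053]); print(p)
c=A.T@(p-b); u=np.array([c[0]/c[2]*s['fx']+s['cx'],c[1]/c[2]*s['fy']+s['cy']]); print('pred px',u,'mm/px',c[2]/s['fx']*1000)
im=cv2.imread('pics/w5.png'); x,y=u.astype(int); o=im[y-30:y+30,x-30:x+30].copy()
o=cv2.resize(o,None,fx=8,fy=8,interpolation=cv2.INTER_CUBIC); cv2.drawMarker(o,(int((u[0]-x+30.5)*8),int((u[1]-y+30.5)*8)),(0,0,255),0,20,1)
cv2.imwrite('pics/ring.png',o)
E
```

```text
[ 4.44  1.3  12.17] [-0.001  0.002 -0.   ]
[0.58094799 0.01444725 0.053     ]
pred px [334.67705945 312.15797552] mm/px 0.7238411536923033
```

View pics/ring.png

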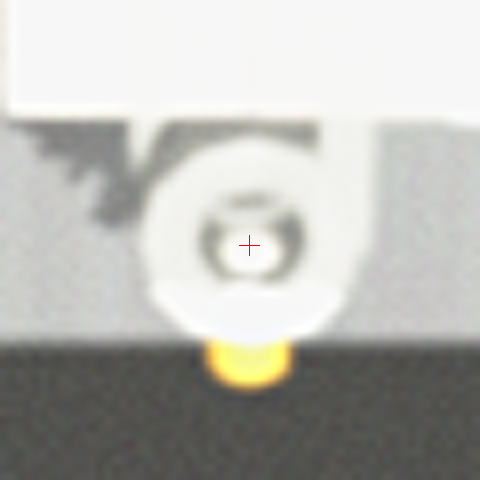

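>>> {"name": "carry_out", "arguments": {"motion": [1.5,0.5,0,0,0,0,2.0,0.6,0.5,0,0,0,0.9,0.2,1.5,0,0,0,0,0,2.5,0,0,0,0,0,2.5,0,0,0,0,0,2.0,0,0,0,0,0,1,0,0,0,0,0,0,0,0,0]}}

```text
clock: 17.82
tool_pos: [0.5677, 0.3142, 0.1444]
eef_rot: [0.591, 0.807, -0.001, -0.0]
contact_force: [0.5, 0.3, -0.9]
opening: 0.514
```

```bash
python3 - <<'E'
from h import *
plan([.5682,.31265,.123],107.5,n=1)
s,st,P,ok=pinhead(); print(st['contact_force'])
E
```

```text
[-0.16  0.01  2.14] [-0.001  0.     0.002]
n 1848 z [0.07   0.077  0.0839] circ 565.8820190429688 319.9018249511719 28.43008041381836 top 565.8820190429688 319.9018249511719 28.43008041381836 mean [0.5665145  0.31484971]
px [312.33495671 317.72402597] red 1412 [0.56637266 0.31394229]
[ 0.51561593  0.27818954 -0.91784347]
```

>>> {"name": "carry_out", "arguments": {"motion": [-0.1,0,0.8,0,0,0,-0.05,0,0.8,0,0,0,0,0,0.4,0,0,0,0,0,0.1,0,0,0,0,0,0,0,0,0]}}

```text
clock: 18.5
tool_pos: [0.5684, 0.3128, 0.1241]
eef_rot: [0.591, 0.807, 0.0, 0.0]
contact_force: [0.1, 0.8, 0.1]
opening: 0.508
```

>>> {"name": "carry_out", "arguments": {"motion": [0,0,0,0,0,0,0,0,0,0,0,0,0,0,0,0,0,0,0,0,0,0,0,0], "hand": 0, "grip_force": 35}}

```text
clock: 19.0
tool_pos: [0.5684, 0.3128, 0.1242]
eef_rot: [0.591, 0.807, 0.0, 0.0]
contact_force: [0.3, 0.1, 0.4]
opening: 0.167
```

```bash
python3 - <<'E'
from h import *
st=monitor.get_state(); print(st['tool_pos'],R.from_quat(st['eef_rot']).as_euler('xyz',degrees=True),st['contact_force'],st['moment'],st['opening']*88)
E
```

```text
[0.56842012 0.31275072 0.12419005] [1.79991536e+02 3.33409123e-03 1.07591237e+02] [0.31925947 0.05294566 0.445388  ] [-0.07058747 -0.05719064 -0.00065636] 14.698779715535567
```

>>> {"name": "carry_out", "arguments": {"motion": [0,0,-0.3,0,0,0,0,0,-1,0,0,0,0,0,-1.5,0,0,0,0,0,-2,0,0,0,0,0,-2.5,0,0,0,0,0,-2.5,0,0,0,0,0,-1.2,0,0,0,0,0,0,0,0,0]}}

```text
clock: 20.0
tool_pos: [0.5687, 0.313, 0.2354]
eef_rot: [0.591, 0.807, 0.001, 0.0]
contact_force: [-1.1, -0.1, -0.6]
opening: 0.172
```

```bash
python3 - <<'E'
from h import *
st=monitor.get_state(); print(st['tool_pos'],st['contact_force'],st['moment'],st['opening']*88)
s,st,P,ok=pinhead(); save(s,'w7')
plan([.5809,.0144,.19],107.5,n=1)
E
```

```text
[0.56872669 0.313021   0.23538958] [-1.08124019 -0.09105534 -0.59254636] [-0.0569444  -0.13639181 -0.06755421] 15.100366380853172
  return _methods._mean(a, axis=axis, dtype=dtype,
  ret = ret.dtype.type(ret / rcount)
Traceback (most recent call last):
  File "h.py", line 77, in pinhead
    print('n',k.sum(),'z',np.percentile(q[:,2],[5,50,95]).round(4),'circ',x,y,rad,'top',x2,y2,r2,'mean',q[:,:2].mean(0))
                          ~~~~~~~~~~~~~^^^^^^^^^^^^^^^^^^
IndexError: index -1 is out of bounds for axis 0 with size 0
```

```bash
cat >> h.py <<'E'
def inhand():
    s,st=shot('wrist'); T=np.array(s['hand_eye']); z=s['range_z']; v,u=np.mgrid[:480,:640]
    P=np.stack([(u-s['cx'])/s['fx']*z,(v-s['cy'])/s['fy']*z,z],-1)@T[:3,:3].T+T[:3,3]; P*=1000
    f=s['frame'].astype(int); red=(f[...,0]>f[...,1]+60)&(f[...,0]>f[...,2]+60)&(z>0)
    k=red&(np.abs(P[...,0])<30)&(np.abs(P[...,1])<30); q=P[k]
    print('head',k.sum(),'x,y,z pct',np.percentile(q,[1,50,99],axis=0).round(1).tolist())
    for a in range(71,116,5):
        r=P[(z>0)&(np.abs(P[...,2]-a)<2.5)&(np.abs(P[...,0])<16)&(np.abs(P[...,1])<16)]
        if len(r)>8: print(a,len(r),'y',np.percentile(r[:,1],[3,97]).round(1),'xmax',np.percentile(r[:,0],97).round(1))
    return s,st,P
E
python3 - <<'E'
from h import *
s,st,P=inhand(); save(s,'w7'); print(st['tool_pos'])
plan([.5809,.0144,.235],107.5,n=1)
E
```

```text
head 2080 x,y,z pct [[-6.8, -8.4, 45.9], [3.5, -1.1, 47.5], [29.1, 25.0, 173.1]]
71 12 y [-7.2  4.1] xmax 7.5
76 21 y [-3.3  1.2] xmax 4.0
81 100 y [-5.3  1.9] xmax 4.0
86 79 y [-5.   2.4] xmax 4.1
91 89 y [-5.   2.2] xmax 4.1
96 72 y [-5.   2.1] xmax 4.1
101 72 y [-5.2  2.1] xmax 4.1
106 60 y [-5.3  2.3] xmax 4.0
[0.56834277 0.31256054 0.2342559 ]
[-28.79  -7.78  -0.12] [-0.001  0.001  0.002]
```

View pics/w7.png

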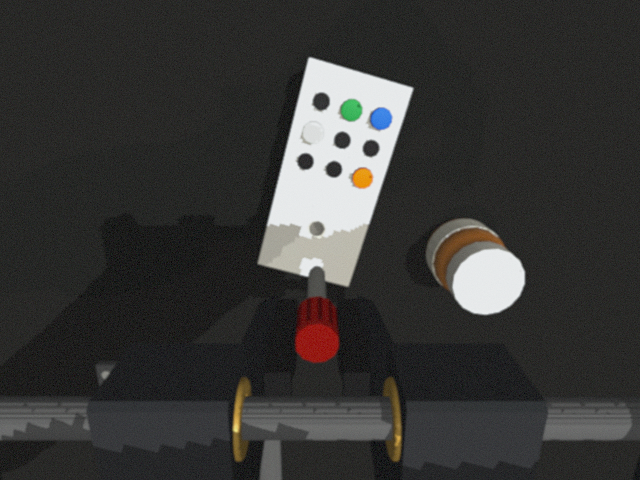

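>>> {"name": "carry_out", "arguments": {"motion": [-2,-0.5,0,0,0,0,-4,-1.1,0,0,0,0,-5,-1.3,0,0,0,0,-5,-1.3,0,0,0,0,-5,-1.3,0,0,0,0,-4,-1.1,0,0,0,0,-2.5,-0.7,0,0,0,0,-1.3,-0.3,0,0,0,0]}}

```text
clock: 21.1
tool_pos: [0.5822, 0.0116, 0.2333]
eef_rot: [0.592, 0.806, -0.001, -0.0]
contact_force: [-0.3, 0.5, -0.6]
opening: 0.168
```

>>> {"name": "carry_out", "arguments": {"motion": [0,0,1.5,0,0,0,0,0,1.5,0,0,0,0,0,0,0,0,0]}}

```text
clock: 21.48
tool_pos: [0.5818, 0.0166, 0.2023]
eef_rot: [0.59, 0.808, -0.001, -0.002]
contact_force: [0.2, 0.5, -0.6]
opening: 0.168
```

```bash
python3 - <<'E'
from h import *
plan([.5823,.0147,.175],107.5,n=1)
s,st,P=inhand(); print(st['tool_pos'],st['contact_force'],st['opening']*88)
E
```

```text
[-0.2  -0.    2.73] [-0.003 -0.001  0.004]
head 2088 x,y,z pct [[-6.9, -8.4, 45.9], [3.5, -1.4, 47.5], [8.0, 5.9, 66.4]]
76 27 y [-3.8  1.4] xmax 4.1
81 100 y [-4.9  1.9] xmax 4.2
86 82 y [-5.2  2.4] xmax 4.2
91 80 y [-5.   2.1] xmax 4.0
96 81 y [-5.1  2.1] xmax 4.0
101 68 y [-5.2  2.2] xmax 4.1
106 60 y [-5.3  2.3] xmax 4.0
[0.58181099 0.01658314 0.2022559 ] [ 0.16433861  0.45383224 -0.58807753] 14.784544862947586
```

>>> {"name": "carry_out", "arguments": {"motion": [-0.1,0,0,0,0,0,0,0,1.0,0,0,0,0,0,1.0,0,0,0,0,0,0.5,0,0,0,0,0,0,0,0,0,0,0,0,0,0,0]}}

```text
clock: 22.28
tool_pos: [0.5834, 0.0144, 0.1793]
eef_rot: [0.591, 0.807, 0.0, 0.0]
contact_force: [0.3, 0.4, 0.1]
opening: 0.166
```

```bash
python3 - <<'E'
from h import *
plan([.5823,.0147,.171],107.5,n=1)
s,st=shot('wrist'); save(s,'w8'); print(st['tool_pos'],R.from_quat(st['eef_rot']).as_euler('xyz',degrees=True),st['contact_force'])
cv2.imwrite('pics/w8c.png',cv2.resize(s['frame'][180:380,220:420,::-1],None,fx=3,fy=3,interpolation=cv2.INTER_CUBIC))
E
```

```text
[ 0.06 -0.1   0.83] [0.    0.    0.002]
[0.58341941 0.01438448 0.17925147] [1.79978848e+02 7.36820825e-04 1.07593247e+02] [0.26774354 0.38665633 0.10839485]
```

View pics/w8c.png

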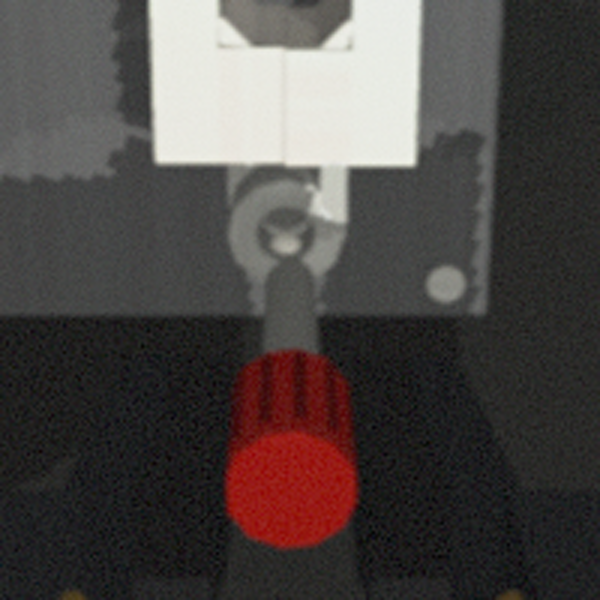

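>>> {"name": "carry_out", "arguments": {"motion": [0.05,-0.1,0,0,0,0,0,0,0.4,0,0,0,0,0,0.4,0,0,0,0,0,0.3,0,0,0,0,0,0.2,0,0,0,0,0,0.2,0,0,0,0,0,0,0,0,0]}}

```text
clock: 23.2
tool_pos: [0.5821, 0.0145, 0.164]
eef_rot: [0.591, 0.807, -0.0, -0.0]
contact_force: [-0.3, 0.5, -1.3]
opening: 0.169
```

```bash
python3 - <<'E'
from h import *
plan([.5823,.0147,.16],107.5,n=1)
st=monitor.get_state(); print(st['tool_pos'],st['contact_force'],st['moment'])
E
```

```text
[0.02 0.02 0.4 ] [-0.     0.     0.002]
[0.58212187 0.01445056 0.16397964] [-0.26302819  0.46002574 -1.26270287] [-0.04717917 -0.10638819 -0.04407172]
```

>>> {"name": "carry_out", "arguments": {"motion": [0,0,0.15,0,0,0,0,0,0.15,0,0,0,0,0,0.15,0,0,0,0,0,0.15,0,0,0,0,0,0.15,0,0,0]}}

```text
clock: 23.82
tool_pos: [0.5822, 0.015, 0.1566]
eef_rot: [0.59, 0.807, 0.0, -0.0]
contact_force: [0.1, 1.6, 0.3]
opening: 0.17
```

>>> {"name": "carry_out", "arguments": {"motion": [0,0,0.15,0,0,0,0,0,0.15,0,0,0,0,0,0.1,0,0,0]}}

```text
clock: 24.2
tool_pos: [0.5823, 0.0149, 0.1532]
eef_rot: [0.591, 0.807, 0.0, 0.0]
contact_force: [-1.3, 1.7, 5.2]
opening: 0.169
```

```bash
python3 - <<'E'
from h import *
plan([.5823,.0147,.15],107.5,n=1)
st=monitor.get_state(); print(st['tool_pos'],R.from_quat(st['eef_rot']).as_euler('xyz',degrees=True),st['contact_force'],st['moment'],st['opening']*88)
E
```

```text
[-0.02 -0.01  0.32] [ 0.001 -0.     0.002]
[0.58230693 0.01491642 0.15319708] [ 1.79954417e+02 -7.22682255e-03  1.07605625e+02] [-1.2999247   1.6602839   5.24435296] [ 0.33870995  0.14548007 -0.06180742] 14.84131348489862
```

>>> {"name": "carry_out", "arguments": {"motion": [0,0,0.1,0,0,0,0,0,0.1,0,0,0,0,0,0.1,0,0,0,0,0,0.1,0,0,0]}}

```text
clock: 24.7
tool_pos: [0.5827, 0.0151, 0.1494]
eef_rot: [0.591, 0.807, 0.001, 0.0]
contact_force: [-1.2, 1.3, 8.6]
opening: 0.167
```

```bash
python3 - <<'E'
from h import *
s,st,P=inhand(); print(st['tool_pos'],st['contact_force'],st['moment'],st['opening']*88)
E
```

```text
head 2062 x,y,z pct [[-7.1, -8.4, 45.8], [3.5, -1.4, 47.4], [8.1, 5.9, 66.3]]
76 30 y [-4.  1.] xmax 4.7
81 97 y [-4.9  2.3] xmax 4.5
86 99 y [-5.4  2. ] xmax 4.7
91 87 y [-5.5  2.1] xmax 4.7
96 1558 y [-12.2  12.8] xmax 15.6
101 169 y [-11.7   4. ] xmax 10.3
106 69 y [-12.    3.6] xmax 9.8
111 60 y [-12.3  -6. ] xmax 7.5
[0.58266384 0.01513748 0.14940619] [-1.16684458  1.30987987  8.55992418] [0.37736502 0.21097371 0.01316592] 14.656058038769466
```

>>> {"name": "carry_out", "arguments": {"motion": [0,0,0.1,0,0,0,0,0,0.1,0,0,0,0,0,0.1,0,0,0,0,0,0.1,0,0,0,0,0,0.1,0,0,0]}}

```text
clock: 25.38
tool_pos: [0.5827, 0.0153, 0.1444]
eef_rot: [0.59, 0.807, 0.001, 0.0]
contact_force: [-1.2, 1.8, 7.8]
opening: 0.168
```

>>> {"name": "carry_out", "arguments": {"motion": [0,0,0.1,0,0,0,0,0,0.1,0,0,0,0,0,0.1,0,0,0,0,0,0.1,0,0,0,0,0,0.1,0,0,0]}}

```text
clock: 26.0
tool_pos: [0.5826, 0.0154, 0.1394]
eef_rot: [0.59, 0.807, 0.001, 0.0]
contact_force: [-1.2, 2.3, 6.7]
opening: 0.169
```

```bash
python3 - <<'E'
from h import *
plan([.5823,.0147,.122],107.5,n=1)
s,st,P=inhand(); print(st['tool_pos'],st['contact_force'],st['moment'],st['opening']*88)
E
```

```text
[-0.05 -0.05  1.74] [ 0.002 -0.001  0.002]
head 2053 x,y,z pct [[-7.1, -8.3, 45.8], [3.4, -1.4, 47.4], [8.2, 5.9, 66.1]]
76 33 y [-4.   1.4] xmax 4.4
81 101 y [-5.3  1.9] xmax 4.5
86 1637 y [-12.9  13.3] xmax 15.7
91 181 y [-11.3   3.3] xmax 10.1
96 74 y [-12.    3.8] xmax 9.7
101 62 y [-12.2  -2. ] xmax 10.2
[0.58261671 0.01535206 0.13937586] [-1.24877885  2.26231991  6.65933742] [0.46440255 0.18370474 0.000489  ] 14.895998552282023
```

>>> {"name": "carry_out", "arguments": {"motion": [-0.03,-0.03,0.1,0,0,0,0,0,0.1,0,0,0,0,0,0.1,0,0,0,0,0,0.1,0,0,0,0,0,0.1,0,0,0]}}

```text
clock: 26.68
tool_pos: [0.5825, 0.0153, 0.1343]
eef_rot: [0.59, 0.807, 0.001, 0.0]
contact_force: [-0.3, 2.6, 4.9]
opening: 0.17
```

>>> {"name": "carry_out", "arguments": {"motion": [0,0,0.1,0,0,0,0,0,0.1,0,0,0,0,0,0.1,0,0,0,0,0,0.1,0,0,0,0,0,0.1,0,0,0]}}

```text
clock: 27.3
tool_pos: [0.5825, 0.0155, 0.1294]
eef_rot: [0.59, 0.807, 0.001, 0.0]
contact_force: [-0.4, 3.4, 1.8]
opening: 0.176
```

```bash
python3 - <<'E'
from h import *
plan([.5823,.0147,.122],107.5,n=1)
s,st,P=inhand(); print(st['tool_pos'],st['contact_force'],st['moment'],st['opening']*88)
E
```

```text
[-0.07 -0.04  0.74] [ 0.002 -0.001  0.003]
head 2042 x,y,z pct [[-6.9, -8.4, 45.8], [3.5, -1.4, 47.4], [8.1, 5.9, 66.2]]
76 1463 y [-13.9  13.9] xmax 15.8
81 190 y [-11.3   3.7] xmax 9.8
86 70 y [-11.9   4. ] xmax 9.9
91 58 y [-12.2  -1.9] xmax 9.9
[0.58246873 0.01546514 0.1294175 ] [-0.41068729  3.4401179   1.80338756] [ 0.59048111 -0.0476366  -0.00178033] 15.49352449459671
```

>>> {"name": "carry_out", "arguments": {"motion": [-0.03,0,0.1,0,0,0,0,0,0.1,0,0,0,0,0,0.1,0,0,0,0,0,0.1,0,0,0,0,0,0.1,0,0,0]}}

```text
clock: 27.98
tool_pos: [0.5825, 0.0154, 0.1241]
eef_rot: [0.59, 0.807, 0.001, -0.0]
contact_force: [-2.5, 5.4, 8.3]
opening: 0.169
```

>>> {"name": "carry_out", "arguments": {"motion": [0,0,0.1,0,0,0,0,0,0.08,0,0,0,0,0,0,0,0,0]}}

```text
clock: 28.35
tool_pos: [0.5824, 0.0155, 0.1222]
eef_rot: [0.59, 0.807, 0.001, -0.0]
contact_force: [0.1, 4.5, 5.5]
opening: 0.169
```

```bash
python3 - <<'E'
from h import *
s,st,P=inhand(); print(st['tool_pos'],st['contact_force'],st['moment'],st['opening']*88)
E
```

```text
head 2036 x,y,z pct [[-6.9, -8.4, 45.9], [3.4, -1.4, 47.4], [8.1, 5.9, 66.1]]
71 1142 y [-13.8  14.6] xmax 15.8
76 140 y [-10.9   4.1] xmax 9.7
81 45 y [-12.2  -8.1] xmax 7.1
86 26 y [-12.2  -9.1] xmax 5.4
111 33 y [-15.6  15.6] xmax -8.7
[0.58244692 0.01547996 0.1221513 ] [0.13335603 4.51892446 5.50088284] [ 1.06416556  0.02325838 -0.00319144] 14.881369220067763
```

>>> {"name": "carry_out", "arguments": {"motion": [0,0,0.05,0,0,0,0,0,0,0,0,0]}}

```text
clock: 28.65
tool_pos: [0.5824, 0.0155, 0.1221]
eef_rot: [0.59, 0.807, 0.001, -0.0]
contact_force: [-0.9, 5.1, 9.2]
opening: 0.168
```

>>> {"name": "carry_out", "arguments": {"motion": [0,0,0.04,0,0,0,0,0,0,0,0,0]}}

```text
clock: 28.9
tool_pos: [0.5824, 0.0155, 0.122]
eef_rot: [0.59, 0.807, 0.001, 0.0]
contact_force: [-2.3, 6.2, 12.0]
opening: 0.167
```

>>> {"name": "carry_out", "arguments": {"motion": [0,0,0.06,0,0,0,0,0,0,0,0,0]}}

```text
clock: 29.15
tool_pos: [0.5824, 0.0155, 0.122]
eef_rot: [0.59, 0.807, 0.001, 0.0]
contact_force: [-3.5, 4.9, 17.2]
opening: 0.171
```

```bash
python3 - <<'E'
from h import *
s,st,P=inhand(); print(st['tool_pos'],st['contact_force'],st['moment'],st['opening']*88)
P,ok=cloud(s,st); L=inframe(P)*1000
f=s['frame'].astype(int); red=(f[...,0]>f[...,1]+60)&(f[...,0]>f[...,2]+60)&ok; q=L[red]; t=q[q[:,2]>72]; print('head top z',np.median(t[:,2]),np.percentile(q[:,2],[1,3,50]))
E
```

```text
head 2036 x,y,z pct [[-6.9, -8.4, 45.6], [3.4, -1.4, 47.3], [8.1, 5.9, 66.1]]
71 1027 y [-13.8  14.1] xmax 15.8
76 142 y [-10.9   4.1] xmax 9.7
81 54 y [-12.1  -1.9] xmax 9.5
86 24 y [-12.2  -1.9] xmax 10.2
111 49 y [-15.6  15.6] xmax -8.6
[0.58244198 0.01552206 0.12197342] [-3.53691022  4.90980288 17.24995291] [ 1.05378019  0.68789944 -0.0164008 ] 15.02090856243852
head top z 74.93280263500915 [55.22270022 57.15922032 74.63707408]
```

>>> {"name": "carry_out", "arguments": {"motion": [0,0,-0.08,0,0,0,0,0,0,0,0,0]}}

```text
clock: 29.45
tool_pos: [0.5824, 0.0155, 0.122]
eef_rot: [0.59, 0.807, 0.001, -0.0]
contact_force: [-2.3, 4.6, 10.3]
opening: 0.17
```

>>> {"name": "carry_out", "arguments": {"motion": [0,0,0,0,0,0,0,0,0,0,0,0,0,0,0,0,0,0,0,0,-0.5,0,0,0,0,0,-2,0,0,0,0,0,-4,0,0,0,-2,0,-4,0,0,0,-3,0,-3,0,0,0], "hand": 4.5}}

```text
clock: 30.45
tool_pos: [0.5975, -0.0333, 0.2583]
eef_rot: [0.59, 0.808, 0.001, 0.0]
contact_force: [0.1, -0.7, -0.6]
opening: 0.507
```

>>> {"name": "carry_out", "arguments": {"motion": [-3,0,-1,0,0,0,0,0,0,0,0,0,0,0,0,0,0,0]}}

```text
clock: 30.82
tool_pos: [0.6056, -0.0614, 0.2658]
eef_rot: [0.59, 0.807, 0.0, -0.001]
contact_force: [-0.1, 0.7, 0.3]
opening: 0.514
```

```bash
python3 - <<'E'
from h import *
s,st=shot('wrist'); save(s,'w9'); P,ok=cloud(s,st); L=inframe(P)*1000
print(st['clock'],st['tool_pos'],st['contact_force'],st['opening']*88)
gapcheck(L,ok,st)
f=s['frame'].astype(int); red=(f[...,0]>f[...,1]+60)&(f[...,0]>f[...,2]+60)&ok; q=L[red]; t=q[q[:,2]>72]; print('head top z',np.median(t[:,2]),t[:,:2].mean(0),cv2.minEnclosingCircle(t[:,:2].astype(np.float32)),'min z',np.percentile(q[:,2],2))
cv2.imwrite('pics/w9c.png',cv2.resize(s['frame'][60:400,180:560,::-1],None,fx=1.7,fy=1.7,interpolation=cv2.INTER_CUBIC))
E
```

```text
30.825 [ 0.6055792  -0.06142185  0.26577919] [-0.0871303   0.69810739  0.32762866] 45.20746676617953
loose z 53.03 y [-60.7 -11. ]
fixed z 53.06 y [-61.3 -10.9]
-50 -22.0 21.9
-46 -22.0 21.7Traceback (most recent call last):
  File "<stdin>", line 4, in <module>
  File "h.py", line 71, in gapcheck
    b=q[np.abs(q[:,1]-y)<1.5]; b=b[np.abs(b[:,0])<30][:,0]; print(y,b.min().round(1),b.max().round(1))
                                                                    ~~~~~^^
    return umr_minimum(a, axis, None, out, keepdims, initial, where)
ValueError: zero-size array to reduction operation minimum which has no identity
```

>>> {"name": "carry_out", "arguments": {"motion": [2,-1,-2,0,0,0,2,-1,-2,0,0,0,2,-1,-2,0,0,0,0,0,0,0,0,0,0,0,0,0,0,0]}}

```text
clock: 31.5
tool_pos: [0.5595, -0.0147, 0.3252]
eef_rot: [0.591, 0.807, -0.001, -0.0]
contact_force: [-0.1, -0.5, -0.4]
opening: 0.511
```

```bash
python3 - <<'E'
from h import *
s,st=shot('wrist'); save(s,'w9'); P,ok=cloud(s,st); L=inframe(P)*1000
print(st['clock'],st['tool_pos'],st['contact_force'],st['opening']*88)
f=s['frame'].astype(int); red=(f[...,0]>f[...,1]+60)&(f[...,0]>f[...,2]+60)&ok; q=L[red]; t=q[q[:,2]>72]; print('head top z',np.median(t[:,2]),t[:,:2].mean(0),cv2.minEnclosingCircle(t[:,:2].astype(np.float32)),'min z',np.percentile(q[:,2],2))
cv2.imwrite('pics/w9c.png',cv2.resize(s['frame'][60:400,180:560,::-1],None,fx=1.7,fy=1.7,interpolation=cv2.INTER_CUBIC))
try: gapcheck(L,ok,st)
except Exception as e: print(e)
E
```

```text
31.5 [ 0.55954613 -0.0146569   0.32521245] [-0.06498621 -0.49491963 -0.35190655] 44.9766773171159
head top z 75.1043748389974 [  0.30639047 -66.4663951 ] ((0.595913827419281, -66.81537628173828), 8.427507400512695) min z 7.896036624845448
loose z 53.03 y [-61.5  54.8]
fixed z 53.04 y [-60.6  54.8]
-50 -21.5 21.9
-46 -21.6 21.7
46 -21.8 21.6
50 -21.9 22.1
```

View pics/w9c.png

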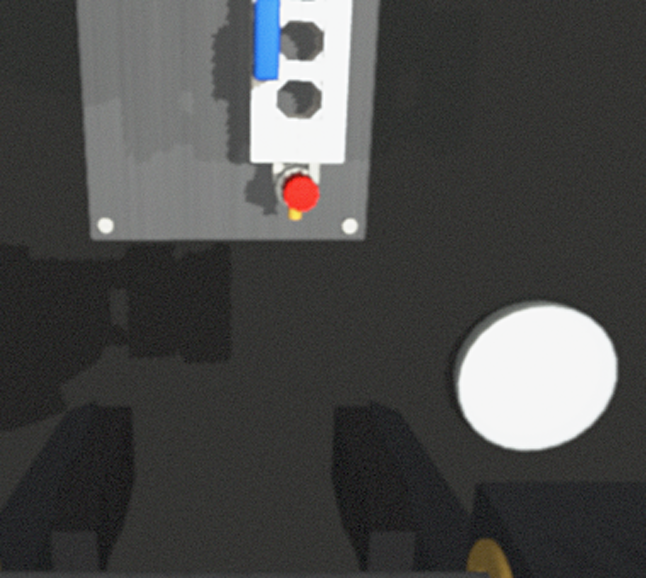

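```bash
python3 -c "
from plant import workorder; print(workorder.finish_job())"
```

```text
the job is handed in; nothing more can be done
None
```

I slid the loose half over the dowels until the faces met. Then I took the hinge pin from the rack, pushed it down through all three knuckles and handed the job in at about 31.5 s. `finish_job` gives no verdict.

**Last checks**
- **Mould:** it is closed, about 43.5 mm across both halves against 44 mm nominal. Both tops are at 53.0 mm and their ends agree to within the measurement.
- **Pin:** the top of its head is at 75.1 mm against 75 mm nominal. It did not move under a 17 N push, so it is seated.
- **Bystanders:** the last picture showed only the petri dish, and I did not re-check the other bystanders afterwards. I felt no contact with any of them on the way.

**What went wrong or disagreed**
- **First slide:** the half tipped in a grip that was too light, giving about 21 N down and 12 N sideways. I backed off, gripped harder, set it down again and went on at about 7 N or less.
- **Sideways drift:** on the way in the half was up to 1.5 mm off at one point. I corrected it before the dowels were far into the slots.
- **Wrist camera:** it read about 1.5 mm off along the jaw direction. I saw this on both grasps and corrected for it in the pin insertion.
- **Push force on the pin:** it read 2 to 9 N while the pin was moving, lower at times than the stated 8 to 14 N, but the pin did not slip in the hand.

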